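# Castle nut on the magnet stand lined up for its cotter pin

### The arm

A 6-joint arm with a two-finger parallel gripper is mounted at the origin on the work surface. World frame = base frame: x ahead of the robot, y to its left, z up, the work surface at z = 0. Lengths are in mm, angles in rad, forces in N, time in s.
With the tool pointing down it reaches from about 350 to 875 mm from the base axis. Payload 4.2 kg.
Tool frame: the origin (TCP) lies where the fingers leave the gripper's body, on its centre line; the fingertips stand ahead of it and the grasp point (between the pads) lies 54 mm ahead of it (arm.nose_length is the z of the fingertips in the tool frame, in mm); z points along the fingers, x is the direction in which the jaws open and shut, and the axes are right-handed (so a half turn about z gives the same grasp; the last joint's range is limited). The gripper opens to 85 mm and grips with 20 to 120 N. Pads are 22 mm wide; open, the fingers measure 114 mm over their backs; the gripper's body (76 mm by 85 mm) begins 54 mm behind the grasp point. The pads swing forward as they close: fully open they stand 13 mm farther back than shut.
Start: joints at [1.474, 0.385, 0.008, 0, -1.194, -0.259], TCP at [217.68, 585.846, 303.912] pointing down, gripper open.
Joint ranges: [-3.14, 3.14], [-1.21, 2.06], [-1.07, 1.41], [-3.16, 2.05], [-2.99, -0.16], [-3.1, 3.1]. Speed limits (rad/s): [2.79, 2.79, 3.14, 3.14, 3.14, 3.14].

### API

Orientations are given as a unit quaternion [x, y, z, w].
In Python, from bench import arm, imaging, job_done gives the robot as it stands.
- The arm moves only by the shell command python3 -m crank 'ROWS' [OPENING]. ROWS is a JSON object of lists of equal length, an entry for each row: "delta_pos": the shift along the tool's x, y, z in m, a list of three; "twist": the turn about the tool's z in rad. In form: {"delta_pos": [[tx, ty, tz], ...], "twist": [twist, ...]}. A call has 1 to 8 rows; each row shifts and turns the commanded pose from where the row before left it, along the tool's axes as they then stand; what a row does not reach is not made up. A row lasts 1/12 s, in which the tool goes at most 41.7 mm and 7.16 degrees, less where a joint would pass 70% of its speed; a pose out of reach is approached as far as the arm can. A call is refused whole if a number of a shift passes 0.0417 or a number of a turn 0.125, either way. A call with a gripper value outside its range is refused whole. OPENING is the opening, from 0 (shut) to 1 (fully open), set as the call begins (- or left out, the last holds). The fingers move at their own pace and stop on an object; the grip force is fixed at half the most. Time passes only in rows, so rows that do not move let the fingers close. It gives the time, the measured TCP pose, the force and the opening at its end, in the units of the state.
- arm.read_state(): the state, without advancing time (a new reading comes with each control period).
- imaging.get_image(name): name is "side" or "top"; returns (picture, depth): 400x640x3 uint8, blue, green, red; 400x640 float32, mm along the optical axis (not along the pixel's ray), 0 where there is no reading.
- imaging.camera_model(name): a dict with "vfov" (degrees; the focal length in pixels is half the picture's height over the tangent of half this angle, whatever the lens; pixels are square), "cx", "cy" (the principal point, pixels), "T" (4x4, takes a point from camera to world coordinates). Camera axes: x right, y up, looking along -z (the intrinsics and any distortion apply to the point x, -y, -z); pixel columns grow to the right and rows downward; lengths in mm; the calibration is good to about 2 mm. A picture is of the moment at which its call begins. camera_model takes no time and is no camera call.
- job_done(): hands the job in, once; it reports no verdict.
The state is a dict: "clock": time; "joints": joint angles; "joint_vel": joint speeds; "joint_efforts": joint torques, N m; "position": TCP position; "ee_rot": TCP orientation; "contact_force": force on the tool from outside, world axes, zero at the start; "wrist_torque": the same for the moment, N m; "gripper_width": finger opening in mm.
Only numpy, scipy, OpenCV 4.12 (cv2) and the standard library are available. Lean on these libraries where they do the work, as an engineer would, in place of code of your own. Each camera call takes 0.05 s, during which the arm holds its last target.

### The job

On the magnet stand, one castle nut still has no cotter pin: tighten it clockwise (seen from above), then carry on a little further until the next slot of its crown lines up with the cotter hole, whose direction is shown by the dark groove across the end of the stud. Stop at that first slot and let go. Leave alone the other castle nut, which already has its pin.

Things in the scene. Friction and masses are not known exactly. Their poses are not given: they have to be found in the camera images.
- castle_nut (a joint): Angle of the nut to tighten, relative to its stud; grows clockwise seen from above. A slot meets the cotter hole at 0 and every 1.047 rad. Starts at 0.28 to 0.58; snug from 0.75; the slot wanted lines up at 1.047. Friction (0.2 N m) keeps it where it is left; spring washers add up to 0.1 N m as it tightens. Its height does not change.
- nut_center (a point): Centre of the hexagon (50 mm across flats, 28 mm high) of the steel castle nut WITHOUT a pin. Crown on top: 44 mm across, 12 mm high, six slots 7 mm wide, each over the middle of a flat. Point is 28 mm above the flat grey strap; the nut sits on 14 mm of washers 45 mm across. z up; x level, along a slot and square to a pair of flats (others every 60 degrees). Turns with the nut.
- cotter_hole (a point): Centre of the cotter hole in the 27 mm stud of the nut without a pin, 20 mm above nut_center on the same vertical axis. x runs along the hole (level), as does the dark groove, 4 mm wide, across the stud's end face 10 mm higher; the hole itself is hidden in the crown. The stud does not turn.
- pinned_nut: The other, identical castle nut and stud, locked by a brass cotter pin through its crown; leave alone. Origin on its axis, on the strap, 28 mm below its hexagon's centre. The nuts are 170 mm apart, either may be on the left. Stand: aluminium block 130 x 310 mm, 38 mm high; along its middle a grey strap 64 mm wide, its top 50 mm above the table.

How it is judged (in metres and radians):
On the way:
1. the nut is tightened until it is snug (value of joint castle_nut above 0.75 rad).
At the end, for the whole second after the job is handed in: The unpinned castle nut has been turned clockwise past snug to the first slot that lines up with the cotter hole (joint at 1.047 rad, within 10 degrees), and it is at rest and released (value of joint castle_nut between 0.872 and 1.222 rad and velocity of joint castle_nut between -0.05 and 0.05 rad/s); the robot touches nothing.
It fails at once if the nut is turned well past the first slot (more than 17 degrees beyond it) (value of joint castle_nut above 1.35 rad).
It fails at once if the nut is loosened back past the slot behind its start (joint below 0) (value of joint castle_nut below 0 rad).
It fails at once if the nut that already has its pin is gripped or knocked (more than 5 N) (contact force between pinned_nut and anything else above 5 N).
It also fails if it takes over 32 s, if anything falls off the work surface, if the arm or the gripper's body presses on something with over 40 N, if the wrist force passes 120 N, or if a joint passes its speed limit or range.

## Working session

There is one attempt and no reset: what is moved stays moved. The work goes in short steps, Python scripts to look and compute and a shell command to move; the robot and the scene stay as the last step left them, time stands still between calls to the robot, and variables do not carry over. Pictures are saved under pics/ and viewed, and the job is handed in when it is done.

```bash
ls; mkdir -p pics; python3 - <<'E'
from bench import arm, imaging
import cv2,numpy as np
print(arm.read_state(), arm.nose_length)
for n in("top","side"):
    p,d=imaging.get_image(n); cv2.imwrite(f"pics/{n}0.png",p); np.save(f"{n}0.npy",d)
    print(n,imaging.camera_model(n))
E
```

```text
pics
{'clock': 0.0, 'joints': array([ 1.47361964e+00,  3.85525745e-01,  6.60484405e-03, -5.01358926e-04,
       -1.19395685e+00, -2.58596115e-01]), 'joint_vel': array([-0.00030971, -0.00166651, -0.00056546,  0.00086959,  0.00028046,
        0.00051722]), 'joint_efforts': array([-8.65307766e-05, -3.92287052e+01,  1.88397503e+01,  4.18621883e+00,
       -4.65875346e-03, -6.78794034e-07]), 'position': array([217.52553953, 585.46680761, 302.83143366]), 'ee_rot': array([-5.70749942e-01,  8.21123234e-01, -6.41897347e-04, -8.51668650e-04]), 'contact_force': array([ 0.33815312,  0.03326136, -0.12410283]), 'wrist_torque': array([ 0.00442882, -0.04331758,  0.02089716]), 'gripper_width': 85.55525840393152} 72.6
top {'vfov': 47.60133137009714, 'cx': 329.11948636724594, 'cy': 203.82354520046408, 'T': array([[ 5.95421829e-03,  9.88182642e-01, -1.53165311e-01,
         4.78488975e+02],
       [-9.99585260e-01,  1.01972757e-02,  2.69318290e-02,
         2.82143876e+01],
       [ 2.81754349e-02,  1.52941429e-01,  9.87833520e-01,
         7.52369927e+02],
       [ 0.00000000e+00,  0.00000000e+00,  0.00000000e+00,
         1.00000000e+00]])}
side {'vfov': 50.66370006266311, 'cx': 318.5174771244762, 'cy': 199.4338198223589, 'T': array([[ 8.01867166e-01,  3.46757241e-01, -4.86588598e-01,
         2.76476368e+02],
       [-5.97501851e-01,  4.66402285e-01, -6.52273292e-01,
        -3.98281807e+02],
       [ 7.65547033e-04,  8.13774124e-01,  5.81180771e-01,
         5.04134663e+02],
       [ 0.00000000e+00,  0.00000000e+00,  0.00000000e+00,
         1.00000000e+00]])}
```

View pics/top0.png

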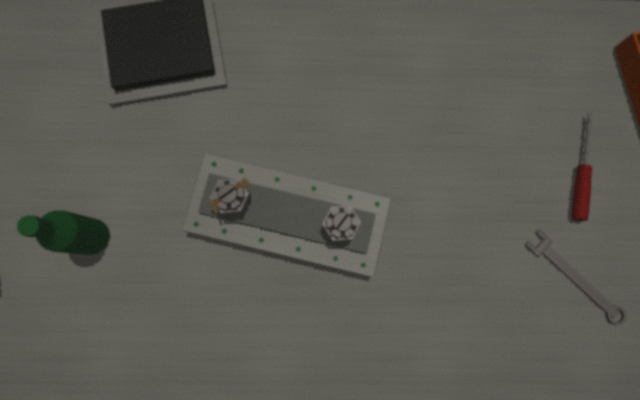

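View pics/side0.png

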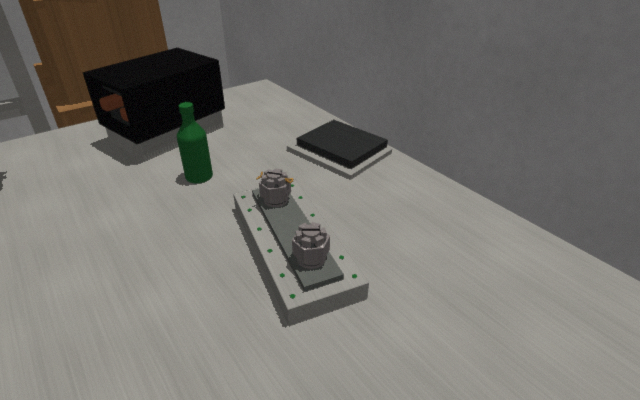

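The pinned nut, with its brass pin, is at top-image (229,197). The unpinned nut is at (342,224) in the top view and (311,245) in the side view. I'll zoom in next.

```bash
cat > h.py <<'E'
import numpy as np, cv2
from bench import imaging
def cam(n):
    m=imaging.camera_model(n); f=200/np.tan(np.radians(m['vfov']/2)); return m,f
def ray_z(n,u,v,z):
    m,f=cam(n); r=np.array([(u-m['cx'])/f,-(v-m['cy'])/f,-1.]); T=m['T']; d=T[:3,:3]@r; o=T[:3,3]
    return o+d*(z-o[2])/d[2]
def dep(n,u,v,D):
    m,f=cam(n); z=D[int(round(v)),int(round(u))]; r=np.array([(u-m['cx'])/f,-(v-m['cy'])/f,-1.])*z
    return (m['T']@np.r_[r,1])[:3]
def proj(n,P):
    m,f=cam(n); P=np.atleast_2d(P); q=(P-m['T'][:3,3])@m['T'][:3,:3]
    return np.c_[m['cx']+f*q[:,0]/-q[:,2], m['cy']-f*q[:,1]/-q[:,2]]
def crop(src,dst,u,v,w,s):
    p=cv2.imread(src); u0,v0=int(u-w/2),int(v-w/2); c=p[v0:v0+w,u0:u0+w]
    c=cv2.convertScaleAbs(c,alpha=1.6,beta=10)
    cv2.imwrite(dst,cv2.resize(c,None,fx=s,fy=s,interpolation=cv2.INTER_CUBIC))
E
python3 - <<'E'
from h import *
crop('pics/top0.png','pics/tc.png',342,224,60,10)
crop('pics/side0.png','pics/sc.png',311,245,70,8)
D=np.load('top0.npy');S=np.load('side0.npy')
print(imaging.camera_model('top').keys())
for u,v in [(342,224),(332,225),(229,197),(280,210),(190,235),(400,320)]: print(u,v,dep('top',u,v,D))
for u,v in [(311,228),(290,215),(200,300)]: print(u,v,dep('side',u,v,S))
print(ray_z('top',342,222,108),ray_z('side',312,229,108), ray_z('top',229,194,108))
E
```

```text
dict_keys(['vfov', 'cx', 'cy', 'T'])
342 224 [549.43067934  -7.96828711 107.69452967]
332 225 [548.42140058   6.16220318 102.52371876]
229 197 [586.65051124 154.02588318 108.96243317]
280 210 [576.76435678  85.60579662  50.62761368]
190 235 [5.40773052e+02 2.36616548e+02 3.05012302e-01]
400 320 [ 4.05578770e+02 -1.08501319e+02 -1.13351015e-01]
311 228 [555.93443617  -5.20770829 108.04337502]
290 215 [588.77056776 104.30405843  49.32415981]
200 300 [393.23676988  63.8166972   -1.13914837]
[552.27307147  -7.94652553 108.        ] [555.79092953  -7.91327596 108.        ] [591.17507535 154.38664104 108.        ]
```

View pics/tc.png

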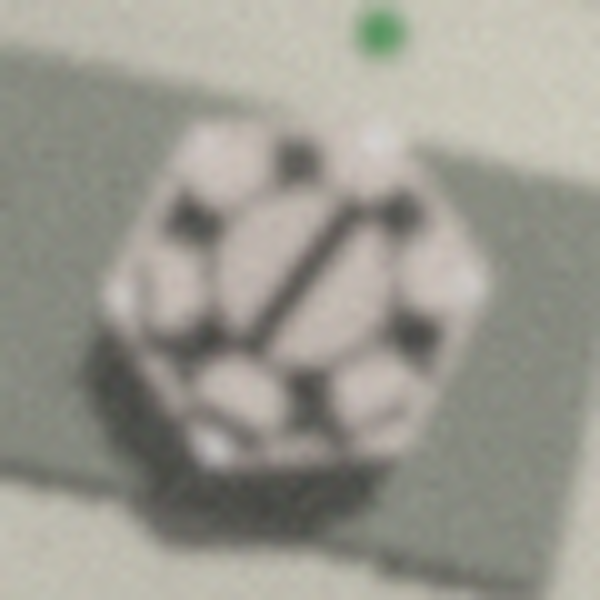

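View pics/sc.png

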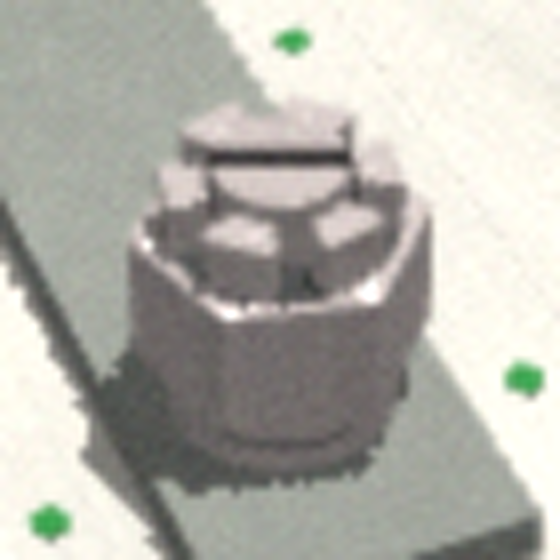

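```bash
python3 - <<'E'
from h import *
def W(pts,z): return np.array([ray_z('top',312-.5+(x+.5)/10,194-.5+(y+.5)/10,z)[:2] for x,y in pts])
c=W([(302,279)],108)[0]; g=W([(258,345),(355,208)],108); d=g[1]-g[0]
ga=np.degrees(np.arctan2(d[1],d[0]))
print('stud',c,'groove deg',ga)
hx=W([(108,295),(200,122),(375,128),(490,287),(403,460),(208,458)],92)
hc=hx.mean(0); print('hexc',hc, np.linalg.norm(hx-hc,axis=1))
a=np.degrees(np.arctan2(*(hx-hc).T[::-1]))
cs=np.exp(1j*np.radians(a*6)).mean(); hexang=np.degrees(np.angle(cs))/6
print('corner',a%60,hexang,'slots',hexang+30)
sl=W([(298,158),(400,210),(415,335),(305,390),(205,340),(190,215)],97)
sc=sl.mean(0);b=np.degrees(np.arctan2(*(sl-sc).T[::-1]))
print('slots c',sc,b%60,np.linalg.norm(sl-sc,axis=1))
s=np.degrees(np.angle(np.exp(1j*np.radians(b*6)).mean()))/6
print(s,'q from slots deg',(ga-s)%60,np.radians((ga-s)%60),'from hex',np.radians((ga-hexang-30)%60))
E
```

```text
stud [553.06136153  -7.58706848] groove deg -34.93742597710602
hexc [553.1313416   -7.80626442] [27.7738483  28.7842906  26.82955478 28.31366692 29.08836334 27.80116895]
corner [31.72545282 30.05675555 34.83013672 31.72991106 32.11299195 32.12919016] -27.90621038553381 slots 2.093789614466189
slots c [555.00422323  -8.22678138] [2.15475952 3.90065409 2.08018598 1.47600142 4.5241153  2.41191133] [17.12476253 17.2011447  18.59631878 16.86184011 17.12658719 18.49137705]
2.756615302134957 q from slots deg 22.305958720759023 0.38931242249118736 from hex 0.400880913107803
```

Estimates agree: nut axis at about (554, -8), slots at about 2.5°, groove at about -35°, so q ≈ 0.39 rad. That leaves about 0.65 rad clockwise. I'll orient the tool first, at about 1.17 rad of twist.

```bash
python3 -m crank '{"delta_pos":[[0,0,0],[0,0,0],[0,0,0],[0,0,0],[0,0,0]],"twist":[0.117,0.117,0.117,0.117,0.117]}' 1 && python3 -m crank '{"delta_pos":[[0,0,0],[0,0,0],[0,0,0],[0,0,0],[0,0,0]],"twist":[0.117,0.117,0.117,0.117,0.117]}'
cat > st.py <<'E'
from bench import arm
import numpy as np
from scipy.spatial.transform import Rotation as R
s=arm.read_state(); Q=R.from_quat(s['ee_rot']).as_matrix()
t=np.degrees(np.arctan2(Q[1,0],Q[0,0]))
tgt=np.array([554,-7.8,135.])
print('t',s['clock'],'pos',s['position'].round(1),'jaw',t.round(2),'j6',s['joints'][5].round(3),'F',s['contact_force'].round(1),'T',s['wrist_torque'].round(2),'w',s['gripper_width'].round(1),'z',Q[:,2].round(3))
print('to go in tool mm',(Q.T@(tgt-s['position'])).round(1))
E
python3 st.py
```

```text
clock: 0.52
position: [217.6, 585.6, 303.3]
ee_rot: [-0.307, 0.952, -0.001, -0.0]
contact_force: [0.8, -0.4, 0.7]
gripper_width: 85.3
clock: 0.93
position: [217.6, 585.6, 303.2]
ee_rot: [-0.02, 1.0, -0.001, -0.0]
contact_force: [1.1, -0.1, -0.3]
gripper_width: 85.3Traceback (most recent call last):
  File "st.py", line 7, in <module>
    print('t',s['clock'],'pos',s['position'].round(1),'jaw',t.round(2),'j6',s['joints'][5].round(3),'F',s['contact_force'].round(1),'T',s['wrist_torque'].round(2),'w',s['gripper_width'].round(1),'z',Q[:,2].round(3))
                                                                                                                                                                       ^^^^^^^^^^^^^^^^^^^^^^^^
AttributeError: 'float' object has no attribute 'round'
```

```bash
sed -i "s/s\['gripper_width'\].round(1)/round(s['gripper_width'],1)/" st.py; python3 st.py
```

```text
t 0.9333 pos [217.6 585.6 303.2] jaw -177.76 j6 -1.434 F [ 1.1 -0.1 -0.3] T [-0.04 -0.   -0.01] w 85.3 z [-0.    -0.001 -1.   ]
to go in tool mm [-313.  -605.9  168.9]
```

```bash
for i in 1; do python3 -m crank '{"delta_pos":[[-0.0185,-0.036,0.004],[-0.0185,-0.036,0.004],[-0.0185,-0.036,0.004],[-0.0185,-0.036,0.004],[-0.0185,-0.036,0.004],[-0.0185,-0.036,0.004],[-0.0185,-0.036,0.004],[-0.0185,-0.036,0.004]],"twist":[0,0,0,0,0,0,0,0]}'; done; python3 st.py
```

```text
clock: 1.6
position: [378.8, 302.8, 271.6]
ee_rot: [-0.023, 1.0, -0.0, -0.0]
contact_force: [0.5, 0.3, 0.5]
gripper_width: 85.6
t 1.6 pos [378.8 302.8 271.6] jaw -177.39 j6 -0.964 F [0.5 0.3 0.5] T [ 0.   -0.07  0.  ] w 85.6 z [-0. -0. -1.]
to go in tool mm [-161.  -318.2  136.6]
```

```bash
python3 -m crank '{"delta_pos":[[-0.0185,-0.036,0.004],[-0.0185,-0.036,0.004],[-0.0185,-0.036,0.004],[-0.0185,-0.036,0.004],[-0.0185,-0.036,0.004],[-0.0185,-0.036,0.004],[-0.0185,-0.036,0.004],[-0.0130,-0.025,0.004]],"twist":[0,0,0,0,0,0,0,0]}';  python3 -m crank '{"delta_pos":[[0,0,0],[0,0,0]],"twist":[0,0]}'; python3 st.py
```

```text
clock: 2.27
position: [534.1, 31.7, 239.3]
ee_rot: [-0.022, 1.0, -0.0, -0.0]
contact_force: [1.4, 0.2, 0.5]
gripper_width: 85.4
clock: 2.43
position: [533.4, 32.9, 238.9]
ee_rot: [-0.021, 1.0, -0.0, -0.001]
contact_force: [-0.1, 0.8, -0.3]
gripper_width: 85.4
t 2.4333 pos [533.4  32.9 238.9] jaw -177.62 j6 -0.324 F [-0.1  0.8 -0.3] T [ 0.05  0.   -0.06] w 85.4 z [-0.002 -0.001 -1.   ]
to go in tool mm [-19.1 -41.5 103.9]
```

```bash
python3 -m crank '{"delta_pos":[[-0.0095,-0.0207,0.01],[-0.0095,-0.0207,0.01],[0,0,0.01],[0,0,0.01],[0,0,0],[0,0,0]],"twist":[0,0,0,0,0,0]}'; python3 st.py
python3 - <<'E'
from h import *
p,d=imaging.get_image('side'); cv2.imwrite('pics/s1.png',p); np.save('s1.npy',d); crop('pics/s1.png','pics/s1c.png',312,200,150,4)
E
```

```text
clock: 2.93
position: [553.5, -5.0, 199.5]
ee_rot: [-0.023, 1.0, -0.0, -0.001]
contact_force: [0.2, -1.1, -0.3]
gripper_width: 85.7
t 2.9333 pos [553.5  -5.  199.5] jaw -177.33 j6 -0.237 F [ 0.2 -1.1 -0.3] T [-0.03 -0.02 -0.03] w 85.7 z [-0.001 -0.    -1.   ]
to go in tool mm [-0.5 -2.8 64.5]
```

View pics/s1c.png

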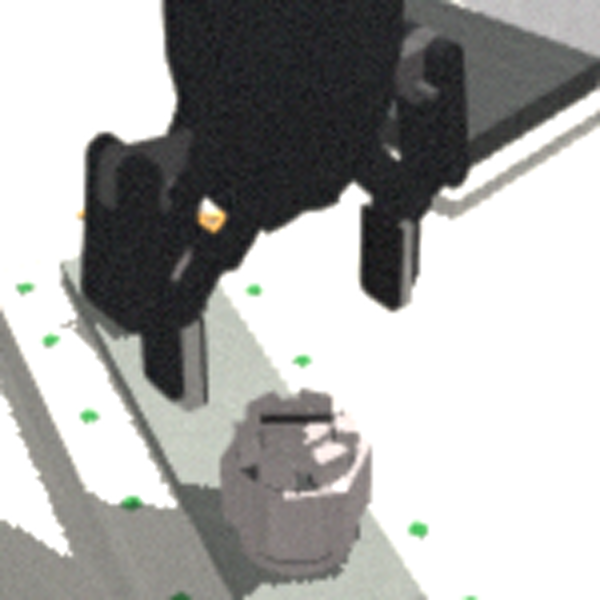

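The jaws straddle the nut on either side of its flats (crop centre x ≈ 296), clear of the block. I'll correct the 3 mm offset and descend.

```bash
python3 -m crank '{"delta_pos":[[-0.0005,-0.0028,0.016],[0,0,0.016],[0,0,0.016],[0,0,0.015],[0,0,0],[0,0,0]],"twist":[0,0,0,0,0,0]}'; python3 st.py
```

```text
clock: 3.48
position: [554.8, -8.2, 137.3]
ee_rot: [-0.023, 1.0, -0.0, -0.0]
contact_force: [0.4, 0.9, 0.5]
gripper_width: 85.5
t 3.4833 pos [554.8  -8.2 137.3] jaw -177.35 j6 -0.231 F [0.4 0.9 0.5] T [ 0.03 -0.04  0.01] w 85.5 z [-0. -0. -1.]
to go in tool mm [0.8 0.5 2.3]
```

```bash
python3 -m crank '{"delta_pos":[[0,0,0],[0,0,0],[0,0,0],[0,0,0]],"twist":[0,0,0,0]}' 0; python3 -m crank '{"delta_pos":[[0,0,0],[0,0,0],[0,0,0],[0,0,0]],"twist":[0,0,0,0]}'; python3 st.py
```

```text
clock: 3.82
position: [554.9, -8.6, 138.5]
ee_rot: [-0.023, 1.0, 0.0, 0.001]
contact_force: [-2.9, 0.9, 5.2]
gripper_width: 48.7
clock: 4.15
position: [554.9, -8.6, 138.4]
ee_rot: [-0.023, 1.0, 0.0, 0.001]
contact_force: [-1.8, 0.9, 4.5]
gripper_width: 49.0
t 4.15 pos [554.9  -8.6 138.4] jaw -177.38 j6 -0.231 F [-1.8  0.9  4.5] T [0.25 0.67 0.06] w 49.0 z [ 0.001  0.    -1.   ]
to go in tool mm [0.9 0.8 3.4]
```

```bash
python3 -m crank '{"delta_pos":[[0,0,0],[0,0,0],[0,0,0],[0,0,0],[0,0,0],[0,0,0],[0,0,0],[0,0,0]],"twist":[0.06,0.06,0.06,0.06,0.06,0.06,0.06,0]}';python3 st.py
```

```text
clock: 4.82
position: [554.6, -8.6, 138.5]
ee_rot: [0.187, 0.982, 0.0, 0.0]
contact_force: [-4.1, 1.9, 5.7]
gripper_width: 48.7
t 4.8167 pos [554.6  -8.6 138.5] jaw 158.42 j6 -0.653 F [-4.1  1.9  5.7] T [ 0.39  0.85 -0.07] w 48.7 z [ 0.001  0.    -1.   ]
to go in tool mm [0.9 0.5 3.5]
```

```bash
python3 - <<'E'
from h import *
p,d=imaging.get_image('side'); cv2.imwrite('pics/s2.png',p); crop('pics/s2.png','pics/s2c.png',312,235,90,7)
E
```

```text
(no output)
```

View pics/s2c.png

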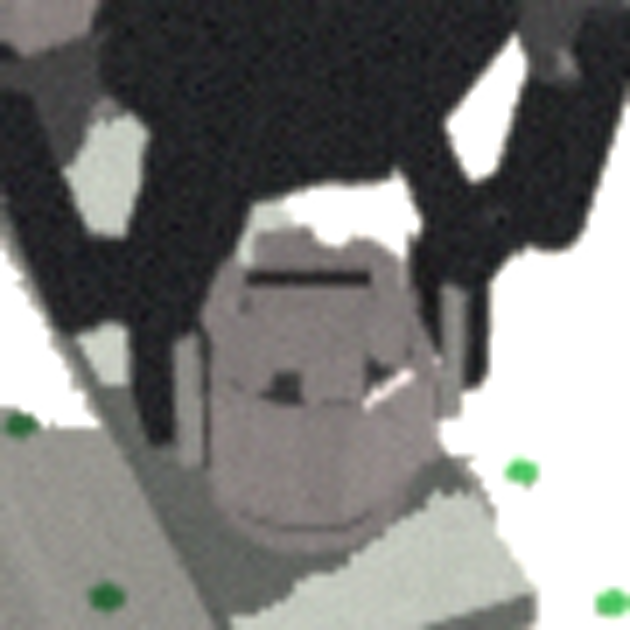

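The nut follows the jaws: a hex corner now faces the camera and the groove is still at the same angle. I'll turn the remaining 0.23 rad or so.

```bash
python3 -m crank '{"delta_pos":[[0,0,0],[0,0,0],[0,0,0],[0,0,0],[0,0,0],[0,0,0],[0,0,0]],"twist":[0.05,0.05,0.05,0.05,0.03,0,0]}';python3 st.py; python3 - <<'E'
from h import *
p,d=imaging.get_image('side'); cv2.imwrite('pics/s3.png',p); crop('pics/s3.png','pics/s3c.png',312,235,90,7)
E
```

```text
clock: 5.45
position: [554.5, -8.5, 138.4]
ee_rot: [0.298, 0.955, 0.0, 0.0]
contact_force: [-3.7, 1.8, 5.8]
gripper_width: 49.0
t 5.45 pos [554.5  -8.5 138.4] jaw 145.32 j6 -0.882 F [-3.7  1.8  5.8] T [ 0.52  0.96 -0.16] w 49.0 z [ 0.  0. -1.]
to go in tool mm [0.8 0.3 3.4]
```

View pics/s3c.png

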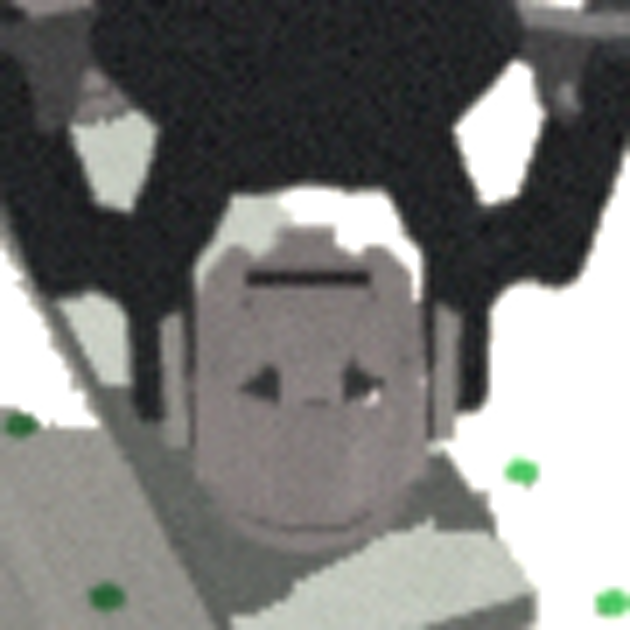

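The crown is now symmetric about the groove, with the groove ends pointing at the side slots. I'll release and lift straight up.

```bash
python3 -m crank '{"delta_pos":[[0,0,0],[0,0,0],[0,0,0],[0,0,0],[0,0,0],[0,0,0]],"twist":[0,0,0,0,0,0]}' 1; python3 st.py;  python3 -m crank '{"delta_pos":[[0,0,-0.015],[0,0,-0.025],[0,0,-0.03],[0,0,-0.03],[0,0,-0.03],[0,0,-0.02],[0,0,0],[0,0,0]],"twist":[0,0,0,0,0,0,0,0]}'
```

```text
clock: 6.0
position: [554.8, -8.8, 136.9]
ee_rot: [0.298, 0.955, -0.0, -0.0]
contact_force: [-0.1, 0.1, -0.6]
gripper_width: 85.4
t 6.0 pos [554.8  -8.8 136.9] jaw 145.33 j6 -0.881 F [-0.1  0.1 -0.6] T [-0.03  0.03 -0.03] w 85.4 z [-0. -0. -1.]
to go in tool mm [1.3 0.4 1.9]
clock: 6.67
position: [555.0, -8.7, 288.2]
ee_rot: [0.298, 0.955, 0.001, 0.001]
contact_force: [-0.3, -0.3, -1.2]
gripper_width: 85.8
```

```bash
python3 -m crank '{"delta_pos":[[0,0.036,0],[0,0.036,0],[0,0.036,0],[0,0.036,0],[0,0.036,0],[0,0.036,0],[0,0,0],[0,0,0]],"twist":[0,0,0,0,0,0,0,0]}'; python3 st.py; python3 - <<'E'
from h import *
for n in ('top','side'):
    p,d=imaging.get_image(n); cv2.imwrite(f'pics/{n}4.png',p)
crop('pics/top4.png','pics/t4c.png',342,224,60,10); crop('pics/side4.png','pics/s4c.png',311,245,70,8)
E
```

```text
clock: 7.33
position: [677.5, 170.4, 283.1]
ee_rot: [0.297, 0.955, -0.002, -0.002]
contact_force: [-0.4, -1.1, -0.0]
gripper_width: 85.0
t 7.3333 pos [677.5 170.4 283.1] jaw 145.44 j6 -1.08 F [-0.4 -1.1 -0. ] T [-0.03  0.01  0.01] w 85.0 z [-0.005 -0.002 -1.   ]
to go in tool mm [ 2.000e-01 -2.161e+02  1.491e+02]
```

View pics/t4c.png

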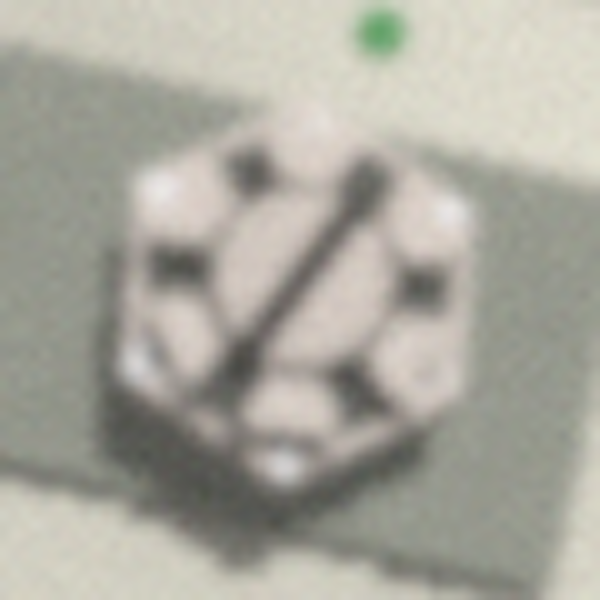

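View pics/s4c.png

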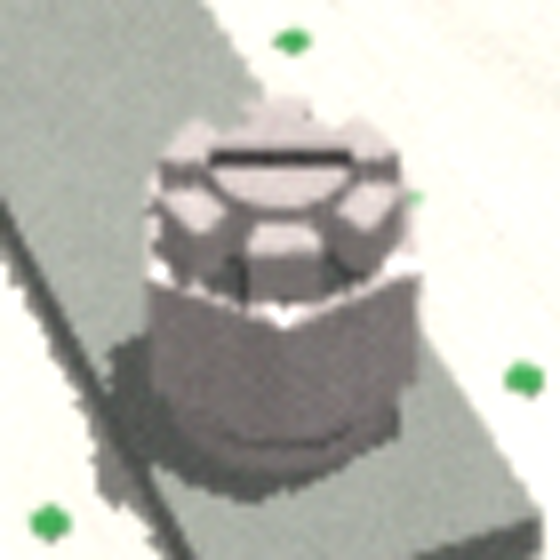

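The groove now runs straight into the slots at crop (368,183) and (238,360). I'll do one numeric check before handing in.

```bash
python3 - <<'E'
from h import *
def W(pts,z): return np.array([ray_z('top',312-.5+(x+.5)/10,194-.5+(y+.5)/10,z)[:2] for x,y in pts])
g=W([(258,345),(355,208)],108); d=g[1]-g[0]; ga=np.degrees(np.arctan2(d[1],d[0]))
for p,z,o in (([(310,103),(470,200),(465,390),(285,478),(125,365),(138,180)],92,30),([(368,183),(422,286),(355,388),(235,370),(180,266),(250,170)],97,0)):
    w=W(p,z); w=w-w.mean(0); b=np.degrees(np.arctan2(w[:,1],w[:,0]))+o
    s=np.degrees(np.angle(np.exp(1j*np.radians(b*6)).mean()))/6
    print('slot',s%60,'groove',ga%60,'err (past +)',(ga-s+30)%60-30)
E
```

```text
slot 26.664669181425577 groove 25.062574022893983 err (past +) -1.602095158531597
slot 25.506561035671368 groove 25.062574022893983 err (past +) -0.4439870127773844
```

Within 2°, so I'm handing in.

```bash
python3 -c "
from bench import job_done; print(job_done())"
```

```text
the job is handed in; nothing more can be done
None
```

I tightened the castle nut without a pin to the first slot that lines up with the cotter hole, let go and handed the job in. `job_done()` reports no verdict.

- **Turn:** I gripped two opposite flats of the unpinned nut at about (554, -8) mm. I turned it about 0.65 rad clockwise, from roughly 0.39 to 1.03 rad, then opened the jaws and lifted straight up.
- **Alignment:** In the last top picture the slots fall 0.4° short of the groove measured from the slots, and 1.6° short measured from the hex corners. The tolerance is 10°. The side view shows the groove pointing into the slots.
- **Contact and time:** The arm ended clear of everything with the gripper open and no contact force beyond noise. The contact-force readings stayed under about 7 N. The job took about 7.4 s, and I never approached the pinned nut except to pass well above it.
- **Disagreement:** The measured vertical wrist torque stayed small, around -0.1 N m while turning, below the 0.2 to 0.3 N m expected from friction. The pictures confirm the nut did turn. No other checks failed.

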